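Set a stud in the anvil with sprung tongs

TASK

Take the sprung tongs from their wooden stand, use them to pick the round-headed stud out of the rack, and feel along the groove of the setting anvil for the hole in its sprung strip. Seat the stud there upright with its flange flat on the rails, pressing only gently (never with more than 20 N), then put the tongs back upright in their stand. Touch the stud only with the tongs, and leave the square-headed stud, the tack tin and the wax block where they are.

Things in the scene. Friction and masses are not known exactly. Their poses are not given: they have to be found in the camera images.
- stand: Light wooden block 60 x 85 x 45 mm (x, y, z), fixed to the bench; origin at the centre of its underside. A pocket 21 mm (x) by 51 mm (y) and 40 mm deep in its top holds the tongs upright, their tips on the pocket floor 5 mm above the bench.
- tongs: Steel tongs, 128 mm tall, 0.08 kg, upright in the stand. Origin midway between the tips at their lower end, z up to the narrow bow (z 116 to 128 mm); the two arms stand apart along y and hinge at z 122 mm. Springs hold them open, tips 28 mm apart inside, 41 mm outside. Squeezing closes both tips evenly. The tips (16 mm wide in x, 18 mm tall) have a shallow upright V notch for round parts.
- tongs_grip (a point): Middle of the tongs' grip, at z 85 mm of the tongs. Black cheeks (z 64 to 102 mm, 22 mm wide in x) lie 38 mm apart over their outsides here when open: pinch along y. At 36 mm the tongs are carried, tips 22 mm apart; at 32 mm they hold a 14 mm round part. The spring pushes back 5 N (open) to 12 N per side. 40 to 60 N holds a part well.
- rack: Wooden block 50 x 120 x 30 mm (x, y, z), fixed; origin at the centre of its underside. Two bores on its y axis at y = +30 and -30 mm, 9.5 mm wide and 20 mm deep, each holding one stud with its flange resting on the block's top.
- round_stud: Steel stud, 25 g, to be set; starts in either bore of the rack. From the top: round head 14 mm in diameter and 16 mm high, a round flange 20 mm in diameter and 3 mm thick, a round pin 8 mm in diameter and 16 mm long. Origin at the centre of the flange's underside (where the pin begins), z up through the head.
- square_stud: The same stud but with a square head, 13.5 mm wide; stays in the rack.
- anvil: Steel setting anvil 64 x 140 x 34 mm (x, y, z), fixed; origin at the centre of its underside. Two flat rails on top leave a groove 12 mm wide, 5 mm deep along its y axis, on the centre line. The groove's floor is a strip on springs: it yields at 1.5 N, 0.5 N more per mm, and bottoms hard after 6.5 mm. A stud standing on it has its flange's underside 11 mm over the rails.
- groove (a point): Middle of the groove at the height of the rails' top (34 mm over the bench); axes as the anvil's. The strip's one hole (10.5 mm along y, 14 mm across, deep enough for the pin) lies within 18 mm of here along y, its place not measured: a pin slid along the groove, pressing the strip down a few mm, is caught when the strip springs up round it.
- tack_tin: Open round tin of tacks, 68 mm in diameter, 24 mm high, on the bench; origin at the centre of its underside. A bystander.
- wax_block: Small block of wax, 34 x 52 x 20 mm, on the bench; origin at the centre of its underside. A bystander.
Things that resemble listed ones, but are neither listed nor needed, are in the scene too. What is meant by the tongs is not red, and is the larger of those in its own colour.

How it is judged:
By the outcome, as a careful person would: the job done as asked, in the order asked, and still so for the second after the job is handed in, with the robot touching nothing.
It also fails if it takes over 58 s, if anything falls off the work surface, if the arm or the gripper's body presses on something with over 40 N, if the wrist force passes 120 N, or if a joint passes its speed limit or range.

ROBOT

A 7-joint arm with a two-finger parallel gripper is mounted at the origin on a cart in front of the work surface, level with it; the furniture and walls round the work are solid. World frame = base frame: x ahead of the robot, y to its left, z up, the work surface at z = 0. Lengths are in m, angles in degrees, forces in N, time in s.
With the tool pointing down it reaches from about 0.4 to 0.75 m from the base axis. Payload 19.5 kg.
Tool frame: the origin (TCP) lies between the finger pads; the fingertips stand 19 mm ahead of it and the grasp point (between the pads) is the TCP (tip_extent is the distance from the TCP to the fingertips, in m); z points along the fingers, y is the line along which they close (so a half turn about z gives the same grasp; the last joint's range is limited). The gripper opens to 85 mm and grips with 20 to 120 N. Pads are 22 mm wide; open, the fingers measure 114 mm over their backs; the gripper's body (76 mm by 85 mm) begins 54 mm behind the grasp point. The pads swing forward as they close: fully open they stand 13 mm farther back than shut.
Start: joints at [70.777, 40.479, -1.581, 85.061, 1.261, 54.483, -4.326], TCP at [0.167, -0.55, 0.25] pointing down, gripper open.
Joint ranges: [-155.06, 155.06], [-18.47, 123.98], [-90, 86.84], [0, 140.48], [-83.41, 263.41], [0, 116], [-161.91, 161.91]. Speed limits (degrees/s): [108.29, 108.29, 147.25, 147.25, 172.46, 172.46, 172.46].

INTERFACE

Orientations are given as [roll, pitch, yaw] about the fixed x, y, z axes, in that order (R = Rz(yaw) Ry(pitch) Rx(roll)).
In Python, from workcell import * gives the robot as it stands.
- The arm moves only by the tool arm_command, never from a script. Its argument "steps" is a list that holds one entry, the list of rows, each a list of 4 numbers: the shift along the tool's x, y, z in mm, then the turn about the tool's z in rad. In form: [[[x, y, z, twist], ...]]. A call has 1 to 5 rows; each row shifts and turns the commanded pose from where the row before left it, along the tool's axes as they then stand; what a row does not reach is not made up. A row lasts 1/10 s, in which the tool goes at most 50 mm and 8.59 degrees, less where a joint would pass 70% of its speed; a pose out of reach is approached as far as the arm can. A call with a gripper value outside its range is refused whole. "fingers" is the finger opening in mm, from 0 to 85.4, set as the call begins (left out, the last holds). The fingers move at their own pace and stop on an object; the grip force is fixed at half the most. Time passes only in rows, so rows that do not move let the fingers close. It gives the time, the measured TCP pose, the force, the opening and the grip force at its end, in the units of the state.
- get_state(): the state, without advancing time (a new reading comes with each control period).
- grab_frame(name): name is "side" or "top"; returns a dict with "frame" (480x640x3 uint8, blue, green, red), "range_z" (480x640 float32, m along the optical axis (not along the pixel's ray), 0 where there is no reading), "camera_matrix" (3x3 intrinsics, pixels), "T" (4x4, takes a point from camera to world coordinates). Camera axes: x right, y up, looking along -z (the intrinsics and any distortion apply to the point x, -y, -z); pixel columns grow to the right and rows downward; lengths in m; the calibration is good to about 2 mm. A picture is of the moment at which its call begins.
- finish_job(): hands the job in; it is judged then, once.
Trained networks look in the newest picture that a camera, given by its name, has taken for a name from the list of things; names that differ only in an ending like _2 or _b are one class to them, and where a whole thing is asked for, a point or a joint stands for the part that bears it (a point fixed in the world has none). Each returns a list of dicts, best first, with "score" (0 to 1); they miss things now and then, are a little off and sometimes report something else, mostly with a low value. They report only what shows in the picture. A call takes as long as a camera call. They do not tell look-alikes from the thing itself.
- masks_of(camera, target): "mask" (480x640 bool, what is visible of it) and "rect" ([centre column, centre row, width, height] in pixels, round what is visible of it).
- tip_of(camera, target): "uv" ([column, row] in pixels: a listed point, or the origin of a listed thing).
The state is a dict: "time": time; "joint_pos": joint angles; "joint_velocities": joint speeds; "effort": joint torques, N m; "tcp_pos": TCP position; "orientation": TCP orientation; "wrist_force": force on the tool from outside, world axes, zero at the start; "moment": the same for the moment, N m; "finger_gap": opening from 0.0 (shut) to 1.0 (fully open); "grasp_force": force on a finger pad.
Only numpy, scipy, OpenCV 4.12 (cv2) and the standard library are available. Lean on these libraries where they do the work, as an engineer would, in place of code of your own. Each camera call takes 0.05 s, during which the arm holds its last target. There are 200 camera calls.

## Working session

There is one attempt and no reset: what is moved stays moved. The work goes in short steps, Python scripts to look and compute and a tool call to move; the robot and the scene stay as the last step left them, time stands still between calls to the robot, and variables do not carry over. Pictures are saved under pics/ and viewed, at most 10 in all, crops included, and the job is handed in when it is done.

Besides the shell and the picture viewer there is one more tool, called after ">>>" by a JSON object that holds its "op" and its "data", one argument or row to a line. arm_command: Moves the arm, as the interface text tells. Its arguments: {"type":"object","properties":{"steps":{"type":"array"},"fingers":{"type":"number"}},"required":["steps"]}

```bash
mkdir -p pics
cat > h.py <<'E'
from workcell import *
import numpy as np, cv2
def world(f,u,v,z=None):
    K=f["camera_matrix"];d=f["range_z"][int(round(v)),int(round(u))]
    r=np.array([(u-K[0,2])/K[0,0],-(v-K[1,2])/K[1,1],-1.0])
    R=f["T"][:3,:3];t=f["T"][:3,3]
    if z is not None: d=(z-t[2])/(R@r)[2]
    return R@(r*d)+t
def cloud(f):
    K=f["camera_matrix"];d=f["range_z"];v,u=np.mgrid[:480,:640]
    P=np.stack([(u-K[0,2])/K[0,0]*d,-(v-K[1,2])/K[1,1]*d,-d],-1)
    return P@f["T"][:3,:3].T+f["T"][:3,3]
E
python3 - <<'E'
from h import *
print(get_state())
for c in("top","side"):
    f=grab_frame(c);cv2.imwrite(f"pics/{c}0.png",f["frame"]);np.savez(f"{c}0.npz",**f)
    print(c,f["T"].round(3).tolist(),f["camera_matrix"].tolist(),[k for k in f])
    for n in["stand","tongs","rack","round_stud","square_stud","anvil","tack_tin","wax_block"]:
        print(n,[(np.round(m["rect"]).tolist(),round(m["score"],2),np.median(cloud(f)[m["mask"]],0).round(3).tolist()) for m in masks_of(c,n)])
E
```

```text
{'time': 0.0, 'joint_pos': array([70.77589003, 40.51395637, -1.58041839, 85.08479492,  1.25936564,
       54.47988493, -4.32568303]), 'joint_velocities': array([ 0.03830876, -0.07378567,  0.02833822,  0.00171025, -0.04915903,
       -0.10006996,  0.00802758]), 'effort': array([ 1.18738029e-03, -8.83209300e+01,  1.23509970e+00, -2.36166358e+01,
        1.69398001e-02,  6.53118681e-03, -8.68095015e-06]), 'tcp_pos': array([ 0.16644925, -0.55013434,  0.2498258 ]), 'orientation': array([-1.79938703e+02,  2.21347877e-03,  1.68329194e+01]), 'wrist_force': array([ 0.13006494, -0.48755884,  0.69695406]), 'moment': array([-0.00937379,  0.02210387, -0.00383769]), 'grasp_force': 0.0, 'finger_gap': 1.0039103911562512}
top [[-0.0, 0.996, -0.094, 0.426], [-1.0, -0.001, -0.005, 0.061], [-0.005, 0.094, 0.996, 1.031], [0.0, 0.0, 0.0, 1.0]] [[492.21693541546983, 0.0, 312.93979631284867], [0.0, 492.21693541546983, 243.21165541621434], [0.0, 0.0, 1.0]] ['frame', 'range_z', 'camera_matrix', 'T']
stand [([205.0, 252.0, 50.0, 39.0], 0.83, [0.497, 0.279, 0.044])]
tongs [([201.0, 251.0, 32.0, 22.0], 0.73, [0.
[... 1070 characters left out ...]
'frame', 'range_z', 'camera_matrix', 'T']
stand [([312.0, 172.0, 39.0, 47.0], 0.9, [0.503, 0.255, 0.035])]
tongs [([310.0, 145.0, 21.0, 52.0], 0.93, [0.5, 0.275, 0.087]), ([256.0, 171.0, 17.0, 48.0], 0.9, [0.39, 0.253, 0.048]), ([380.0, 220.0, 25.0, 60.0], 0.83, [0.623, 0.084, 0.097])]
rack [([302.0, 350.0, 43.0, 86.0], 0.94, [0.512, -0.144, 0.028])]
round_stud [([300.0, 361.0, 13.0, 13.0], 0.57, [0.511, -0.162, 0.041])]
square_stud [([305.0, 322.0, 12.0, 18.0], 0.45, [0.511, -0.103, 0.043])]
anvil [([320.0, 254.0, 47.0, 74.0], 0.9, [0.525, 0.043, 0.032])]
tack_tin [([408.0, 290.0, 44.0, 45.0], 0.83, [0.671, 0.001, 0.006])]
wax_block [([321.0, 253.0, 51.0, 78.0], 0.69, [0.525, 0.04, 0.032])]
```

Run:
```python
import cv2
a=cv2.imread("pics/top0.png")[140:350,170:470];b=cv2.imread("pics/side0.png")[100:420,220:460]
cv2.imwrite("pics/topc.png",cv2.resize(a,None,fx=2.6,fy=2.6,interpolation=2));cv2.imwrite("pics/sidec.png",cv2.resize(b,None,fx=1.85,fy=1.85,interpolation=2))
```

```text
(no output)
```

View pics/topc.png

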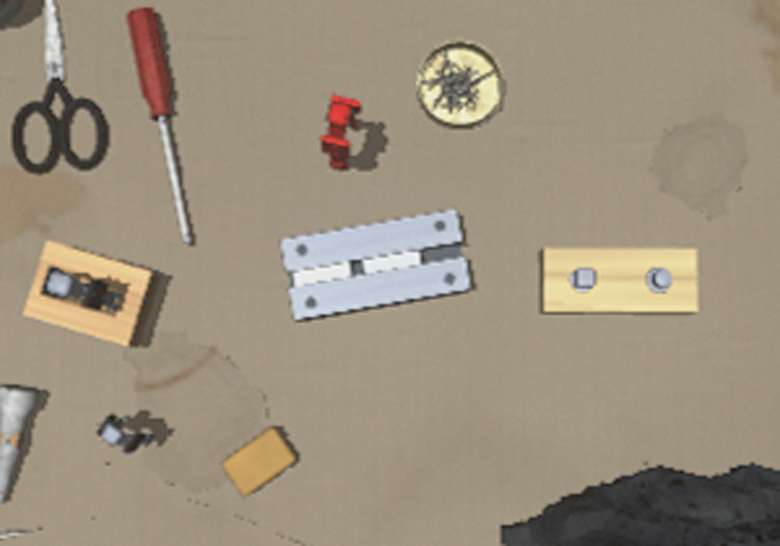

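View pics/sidec.png

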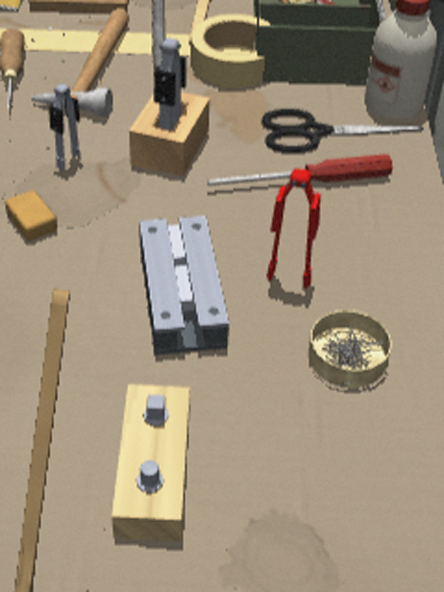

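```bash
cat > fit.py <<'E'
from h import *
def rect(c,lo,hi,zlo,zhi,n,C):
    P=C.reshape(-1,3);m=(P[:,0]>lo[0])&(P[:,0]<hi[0])&(P[:,1]>lo[1])&(P[:,1]<hi[1])&(P[:,2]>zlo)&(P[:,2]<zhi)
    Q=P[m];r=cv2.minAreaRect((Q[:,:2]*1000).astype(np.float32))
    print(c,n,m.sum(),"c",np.round(r[0],1),"sz",np.round(r[1],1),"ang",round(r[2],1),"mean",(Q.mean(0)*1000).round(1),"zmed",round(np.median(Q[:,2])*1000,1));return Q
E
python3 - <<'E'
from fit import *
for c in("top","side"):
    f=dict(np.load(c+"0.npz"));C=cloud(f)
    rect(c,(.43,.2),(.56,.35),.041,.049,"stand",C)
    rect(c,(.43,.2),(.56,.35),.115,.133,"bow",C)
    rect(c,(.43,.2),(.56,.35),.06,.106,"cheeks",C)
    rect(c,(.46,-.05),(.6,.16),.031,.038,"anvil",C)
    rect(c,(.46,-.22),(.56,-.03),.027,.0325,"rack",C)
    rect(c,(.46,-.14),(.56,-.03),.044,.056,"sq",C)
    rect(c,(.46,-.22),(.56,-.14),.044,.056,"rd",C)
    rect(c,(.35,.22),(.43,.28),.06,.15,"smalltongs",C)
    rect(c,(.57,.05),(.66,.12),.06,.2,"redtongs",C)
    rect(c,(.63,-.06),(.72,.05),.015,.03,"tin",C)
    P=C.reshape(-1,3);Q=P[(P[:,2]>.15)&(P[:,0]<.8)&(abs(P[:,1])<.4)&(P[:,0]>.1)]
    if len(Q):print("tall",len(Q),Q.min(0),Q.max(0))
f=dict(np.load("top0.npz"))
print("hole",world(f,307.3,243,.030),"darkthing",world(f,430,330))
s=dict(np.load("side0.npz"))
for u,v in((307.3,242),):print(world(f,u,v))
print("stick",world(s,253,265),world(s,235,410))
a=cv2.imread("pics/top0.png")[225:262,270:355];b=cv2.imread("pics/top0.png")[230:275,175:235]
c=cv2.imread("pics/side0.png")[115:200,280:345]
W=np.zeros((600,800,3),np.uint8)
for im,x,y,k in((a,0,0,6),(b,0,240,6),(c,400,240,4)):
    r=cv2.resize(im,None,fx=k,fy=k,interpolation=2)[:600-y,:800-x];W[y:y+r.shape[0],x:x+r.shape[1]]=r
cv2.imwrite("pics/c1.png",W)
E
```

```text
top stand 923 c [500.2 287.2] sz [85.5 60. ] ang 73.3 mean [499.6 285.3  44.8] zmed 44.8
top bow 83 c [499.8 285.6] sz [19.  17.8] ang 76.2 mean [499.4 284.3 128.1] zmed 130.3
top cheeks 86 c [499.8 285.4] sz [36.7 21.3] ang 73.7 mean [496.3 273.9  92.6] zmed 94.4
top anvil 1658 c [523.5  64.4] sz [ 64.3 140. ] ang 9.7 mean [523.3  64.2  34. ] zmed 34.0
top rack 1120 c [ 510.6 -127.6] sz [121.   49.2] ang 89.9 mean [ 510.9 -128.1   29.9] zmed 29.9
top sq 46 c [510.9 -96.6] sz [12.3 12.3] ang 2.3 mean [511.  -96.4  49.4] zmed 49.6
top rd 40 c [ 511.  -157.2] sz [12.5 12.3] ang 25.5 mean [ 511.1 -156.8   47.8] zmed 48.1
top smalltongs 112 c [393.  255.5] sz [27.8 15.8] ang 58.2 mean [392.4 253.6  83.9] zmed 82.4
top redtongs 222 c [621.5  90.3] sz [21.1 38.9] ang 75.4 mean [618.1  90.8 107.3] zmed 104.3
top tin 117 c [670.9  -3.3] sz [66.2 67.3] ang 63.0 mean [673.3  -3.9  21.6] zmed 22.1
tall 1885 [ 0.42612011 -0.38872609  0.1500801 ] [0.7595633  0.39014203 1.03072598]
side stand 561 c [499.3 285.7] sz [88.7 61.2] ang 73.3 mean [500.5 277.4  43.6] zmed 43.5
side bow 105 c [499.6 285.3
[... 380 characters left out ...]
.1] ang 3.5 mean [510.9 -99.4  46.9] zmed 47.0
side rd 79 c [ 510.5 -158.5] sz [12.1 12.7] ang 4.2 mean [ 510.4 -158.8   46.9] zmed 47.2
side smalltongs 189 c [392.1 254.9] sz [31.2 19.5] ang 61.0 mean [392.2 252.5  76.6] zmed 74.7
side redtongs 404 c [622.5  89.1] sz [24.9 40. ] ang 75.9 mean [622.8  84.6  98. ] zmed 99.3
side tin 329 c [670.5  -4.4] sz [70.1 67.3] ang 64.5 mean [670.9  -4.4  19.3] zmed 19.6
tall 2326 [ 0.45249396 -0.37653339  0.15013017] [0.75960979 0.38992408 0.32756805]
hole [0.52063397 0.07722157 0.03      ] darkthing [ 0.34521925 -0.16886544  0.03116011]
[0.52501964 0.07762282 0.00581329]
stick [ 0.48297635 -0.26076531  0.3232543 ] [ 0.46804092 -0.33175792  0.21143775]
```

View pics/c1.png

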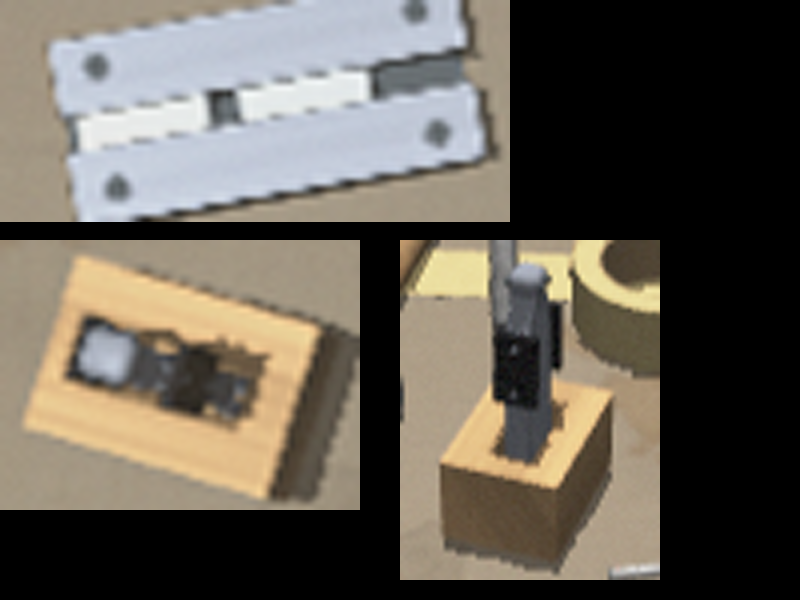

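Run:
```python
from h import *
from scipy.ndimage import label
for c in("top","side"):
    f=dict(np.load(c+"0.npz"));C=cloud(f);m=(C[...,2]>.10)&(f["range_z"]>.1)
    L,n=label(m)
    for i in range(1,n+1):
        Q=C[L==i]
        if len(Q)>15:
            v,u=np.where(L==i);print(c,len(Q),"px",u.min(),u.max(),v.min(),v.max(),"min",Q.min(0).round(3),"max",Q.max(0).round(3))
a=cv2.imread("pics/top0.png");b=cv2.imread("pics/side0.png")
cv2.imwrite("pics/full.png",cv2.resize(np.hstack([a,b]),(800,300),interpolation=cv2.INTER_AREA))
```

```text
top 4667 px 0 131 81 126 min [0.742 0.416 0.1  ] max [0.783 0.674 0.228]
top 723 px 133 164 105 135 min [0.725 0.355 0.1  ] max [0.783 0.414 0.172]
top 162 px 293 307 177 196 min [0.604 0.077 0.1  ] max [0.642 0.104 0.13 ]
top 184 px 185 206 243 258 min [0.485 0.267 0.1  ] max [0.514 0.306 0.137]
top 827 px 529 572 247 286 min [ 0.433 -0.418  0.1  ] max [ 0.495 -0.251  0.33 ]
top 142 px 0 15 320 330 min [0.355 0.597 0.107] max [0.372 0.623 0.187]
top 18 px 341 357 478 479 min [ 0.084 -0.015  0.101] max [0.087 0.015 0.11 ]
side 224 px 220 238 0 15 min [0.216 0.874 0.1  ] max [0.252 0.978 0.122]
side 240 px 244 262 0 15 min [0.281 0.876 0.1  ] max [0.322 0.978 0.121]
side 19 px 330 331 0 15 min [0.519 0.727 0.159] max [0.519 0.826 0.199]
side 6712 px 335 462 0 121 min [0.53  0.356 0.1  ] max [0.782 0.878 0.225]
side 233 px 472 492 0 14 min [0.91  0.928 0.1  ] max [0.963 0.998 0.137]
side 266 px 255 265 20 57 min [0.354 0.594 0.102] max [0.372 0.628 0.195]
side 214 px 303 319 121 142 min [0.485 0.265 0.1  ] max [0.513 0.3   0.133]
side 2188 px 0 32 126 254 min [ 0.047 -0.05   0.1  ] max [0.089 0.095 0.224]
side 187 px 370 392 191 211 min [0.605 0.077 0.1  ] max [0.641 0.102 0.128]
side 2324 px 217 257 256 479 min [ 0.452 -0.377  0.127] max [ 0.486 -0.251  0.328]
```

View pics/full.png

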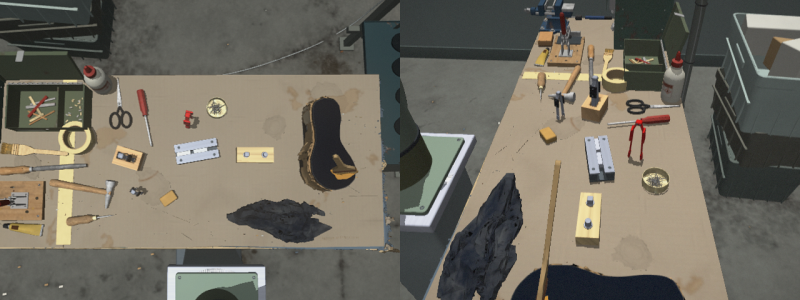

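Tongs candidates in the top picture: the grey pair in the stand (205,251), the smaller grey pair on the bench (217,308), and the red pair (301,191). I take the pair in the stand, which is larger, not red and confirmed in the crop. The round stud is at (422,244) and the square one at (392,248). The strip's hole shows at about (307,243). A tall neck stands near x 0.48, y -0.25, so I pass on the robot's side of it.

>>> {"op": "arm_command", "data": {
  "steps": [
    [[35, -34, 0, 0], [35, -34, 0, 0], [35, -34, 0, 0], [35, -34, 0, 0], [35, -34, 0, 0]]
  ],
  "fingers": 70
}}

```text
time: 1.4
tcp_pos: [0.2853, -0.3353, 0.2505]
orientation: [180.0, -0.0, 16.8]
wrist_force: [2.2, -0.2, -0.2]
finger_gap: 0.818
grasp_force: 0.0
```

>>> {"op": "arm_command", "data": {
  "steps": [
    [[35, -34, 0, 0], [35, -34, 0, 0], [35, -34, 0, 0], [35, -34, 0, 0], [35, -34, 0, 0]]
  ]
}}

```text
time: 1.9
tcp_pos: [0.4038, -0.1217, 0.2505]
orientation: [180.0, -0.0, 16.8]
wrist_force: [0.7, -0.3, -0.1]
finger_gap: 0.817
grasp_force: 0.0
```

>>> {"op": "arm_command", "data": {
  "steps": [
    [[23, -40, 0, 0], [23, -40, 0, 0], [23, -40, 0, 0], [23, -40, 0, 0], [23, -40, 0, 0]]
  ]
}}

```text
time: 2.4
tcp_pos: [0.4554, 0.1032, 0.2505]
orientation: [-180.0, -0.0, 16.8]
wrist_force: [1.2, -0.7, 0.5]
finger_gap: 0.825
grasp_force: 0.0
```

>>> {"op": "arm_command", "data": {
  "steps": [
    [[24, -40, 0, 0.117], [24, -40, 0, 0.117], [24, -40, 0, 0.117], [24, -40, 0, 0.117], [0, 0, 0, 0.117]]
  ]
}}

```text
time: 2.9
tcp_pos: [0.5321, 0.2752, 0.2494]
orientation: [-179.9, -0.0, -16.6]
wrist_force: [-0.9, -1.7, -0.7]
finger_gap: 0.823
grasp_force: 0.0
```

```bash
cat >> h.py <<'E'
def shift(x,y,z=None,yaw=None,dx=0,dy=0):
    "tool-axis shift in mm from the measured pose to world x,y,z (mm)"
    s=get_state();p=s["tcp_pos"]*1000;w=np.radians(s["orientation"][2])
    d=np.array([x,y])-p[:2];ex=np.array([np.cos(w),np.sin(w)]);ey=np.array([np.sin(w),-np.cos(w)])
    print("pos",p.round(2),"yaw",round(np.degrees(w),2),"shift",round(ex@d,1),round(ey@d,1),None if z is None else round(p[2]-z,1),
      "twist",None if yaw is None else round(w-np.radians(yaw),3))
E
python3 -c "
from h import *
shift(499.7,285.6,90,-16.7)"
```

```text
pos [532.09 275.18 249.35] yaw -16.64 shift -34.0 -0.7 159.4 twist 0.001
```

>>> {"op": "arm_command", "data": {
  "steps": [
    [[-34, -1, 0, 0], [0, 0, 40, 0], [0, 0, 0, 0]]
  ]
}}

```text
time: 3.2
tcp_pos: [0.497, 0.2806, 0.2075]
orientation: [179.8, 0.2, -16.6]
wrist_force: [-0.1, 0.4, 1.0]
finger_gap: 0.818
grasp_force: 0.0
```

```bash
python3 -c "
from h import *
shift(499.7,285.6,88,-16.7)"
```

```text
pos [497.   280.57 207.45] yaw -16.63 shift 1.1 -5.6 119.5 twist 0.001
```

>>> {"op": "arm_command", "data": {
  "steps": [
    [[0, 0, 0, 0], [0, 0, 0, 0]]
  ]
}}

```text
time: 3.4
tcp_pos: [0.4996, 0.2804, 0.2117]
orientation: [-179.9, -0.1, -16.7]
wrist_force: [0.4, -0.6, 0.4]
finger_gap: 0.819
grasp_force: 0.0
```

```bash
python3 -c "
from h import *
shift(499.7,285.6,88,-16.7)"
```

```text
pos [499.63 280.42 211.69] yaw -16.73 shift -1.4 -5.0 123.7 twist -0.001
```

>>> {"op": "arm_command", "data": {
  "steps": [
    [[-1.4, -5, 40, 0], [0, 0, 40, 0], [0, 0, 30, 0], [0, 0, 0, 0], [0, 0, 0, 0]]
  ]
}}

```text
time: 3.9
tcp_pos: [0.4997, 0.2859, 0.1019]
orientation: [-179.9, -0.1, -16.7]
wrist_force: [-0.5, 0.2, 1.0]
finger_gap: 0.817
grasp_force: 0.0
```

```bash
python3 -c "
from h import *
shift(499.7,285.6,88,-16.7)"
```

```text
pos [499.68 285.86 101.88] yaw -16.71 shift 0.1 0.2 13.9 twist -0.0
```

>>> {"op": "arm_command", "data": {
  "steps": [
    [[0, 0, 13.5, 0], [0, 0, 0, 0]]
  ]
}}

```text
time: 4.1
tcp_pos: [0.4989, 0.286, 0.087]
orientation: [-180.0, -0.0, -16.7]
wrist_force: [-0.0, 0.6, 0.1]
finger_gap: 0.818
grasp_force: 0.0
```

>>> {"op": "arm_command", "data": {
  "steps": [
    [[0, 0, 0, 0], [0, 0, 0, 0], [0, 0, 0, 0], [0, 0, 0, 0], [0, 0, 0, 0]]
  ],
  "fingers": 36
}}

```text
time: 4.6
tcp_pos: [0.4991, 0.2858, 0.0874]
orientation: [-180.0, -0.0, -16.7]
wrist_force: [-0.4, -1.0, 5.8]
finger_gap: 0.419
grasp_force: 7.8
```

>>> {"op": "arm_command", "data": {
  "steps": [
    [[0, 0, -20, 0], [0, 0, -20, 0], [0, 0, -30, 0], [0, 0, -40, 0], [0, 0, -25, 0]]
  ]
}}

```text
time: 5.1
tcp_pos: [0.4991, 0.2859, 0.2246]
orientation: [-179.9, -0.1, -16.7]
wrist_force: [0.3, 0.0, -0.8]
finger_gap: 0.423
grasp_force: 5.2
```

>>> {"op": "arm_command", "data": {
  "steps": [
    [[0, 0, 0, 0], [0, 0, 0, 0]]
  ]
}}

```text
time: 5.3
tcp_pos: [0.4987, 0.2859, 0.2219]
orientation: [-180.0, -0.0, -16.7]
wrist_force: [0.1, 0.5, -0.8]
finger_gap: 0.425
grasp_force: 5.2
```

Run:
```python
from fit import *
shift(511,-157.8,200)
s=get_state();x,y,z=s["tcp_pos"];print(s["finger_gap"]*85.4,s["grasp_force"])
for c in("side",):
    f=grab_frame(c);cv2.imwrite(f"pics/{c}1.png",f["frame"]);np.savez(f"{c}1.npz",**f);C=cloud(f)
    for a,b in((.05,.11),(.065,.08),(.08,.1),(.1,.12),(.12,.14)):
        try: Q=rect(c,(x-.06,y-.06),(x+.06,y+.06),a+.0,b,(a,b),C);print(Q.min(0),Q.max(0))
        except Exception as e: print(a,b,"none")
    K=f["camera_matrix"];p=np.linalg.inv(f["T"])@np.r_[x,y,z-.085,1];u=int(K[0,2]-K[0,0]*p[0]/p[2]);v=int(K[1,2]+K[1,1]*p[1]/p[2]);print(u,v)
    cv2.imwrite("pics/c2.png",cv2.resize(f["frame"][v-60:v+40,u-50:u+50],None,fx=5,fy=5,interpolation=2))
```

```text
pos [498.71 285.92 221.87] yaw -16.68 shift 139.1 421.5 21.9 twist None
36.32046588632329 5.183640271425247
side (0.05, 0.11) 0 c [0. 0.] sz [0. 0.] ang 0.0 mean [nan nan nan] zmed nan
0.05 0.11 none
side (0.065, 0.08) 0 c [0. 0.] sz [0. 0.] ang 0.0 mean [nan nan nan] zmed nan
0.065 0.08 none
side (0.08, 0.1) 0 c [0. 0.] sz [0. 0.] ang 0.0 mean [nan nan nan] zmed nan
0.08 0.1 none
side (0.1, 0.12) 0 c [0. 0.] sz [0. 0.] ang 0.0 mean [nan nan nan] zmed nan
0.1 0.12 none
side (0.12, 0.14) 8 c [498.5 285.1] sz [31.5 12.1] ang 70.9 mean [499.8 284.5 139.3] zmed 139.3
[0.48863407 0.27042535 0.13847396] [0.50938238 0.29903266 0.13994246]
310 119fit.py:5: RuntimeWarning: Mean of empty slice.
  print(c,n,m.sum(),"c",np.round(r[0],1),"sz",np.round(r[1],1),"ang",round(r[2],1),"mean",(Q.mean(0)*1000).round(1),"zmed",round(np.median(Q[:,2])*1000,1));return Q
  ret = um.true_divide(
  return _methods._mean(a, axis=axis, dtype=dtype,
  ret = ret.dtype.type(ret / rcount)
```

View pics/c2.png

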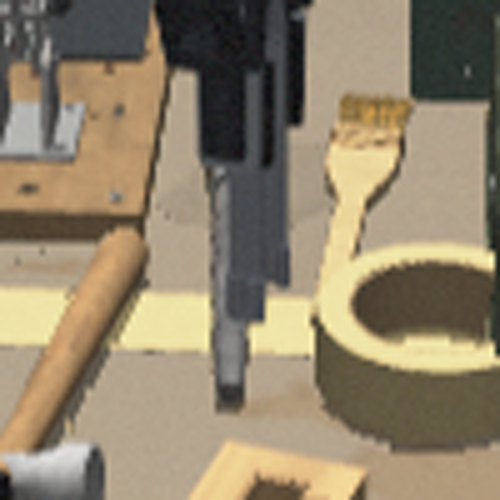

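The tongs hang straight between the pads with their tips near z 139 mm. The bar on the left of the crop belongs to the scene behind. I carry them over the round stud.

>>> {"op": "arm_command", "data": {
  "steps": [
    [[14, 42, 0, 0], [14, 42, 0, 0], [14, 42, 0, 0], [14, 42, 0, 0], [14, 42, 0, 0]]
  ]
}}

```text
time: 5.85
tcp_pos: [0.505, 0.0629, 0.2209]
orientation: [180.0, 0.1, -16.7]
wrist_force: [1.2, -0.4, -0.5]
finger_gap: 0.421
grasp_force: 5.2
```

>>> {"op": "arm_command", "data": {
  "steps": [
    [[14, 42, 0, 0], [14, 42, 0, 0], [14, 42, 0, 0], [14, 42, 0, 0], [14, 42, 0, 0]]
  ]
}}

```text
time: 6.35
tcp_pos: [0.5118, -0.1584, 0.2208]
orientation: [-180.0, 0.1, -16.7]
wrist_force: [0.2, 0.5, -0.3]
finger_gap: 0.42
grasp_force: 5.2
```

>>> {"op": "arm_command", "data": {
  "steps": [
    [[0, 0, 0, -0.092], [0, 0, 0, -0.092], [0, 0, 10, -0.092], [0, 0, 10, -0.092], [0, 0, 0, -0.092]]
  ]
}}

```text
time: 6.85
tcp_pos: [0.5115, -0.1564, 0.1997]
orientation: [-179.9, 0.2, 9.9]
wrist_force: [-0.0, -0.5, -0.1]
finger_gap: 0.424
grasp_force: 5.2
```

>>> {"op": "arm_command", "data": {
  "steps": [
    [[0, 0, 0, 0], [0, 0, 0, 0]]
  ]
}}

```text
time: 7.05
tcp_pos: [0.5121, -0.1567, 0.2013]
orientation: [-180.0, 0.0, 9.5]
wrist_force: [-0.2, 1.0, -1.6]
finger_gap: 0.426
grasp_force: 5.2
```

```bash
python3 -c "
from h import *
shift(510.8,-157.7,118,9.7)"
```

```text
pos [ 512.13 -156.69  201.29] yaw 9.5 shift -1.5 0.8 83.3 twist -0.004
```

>>> {"op": "arm_command", "data": {
  "steps": [
    [[-1.5, 0.8, 20, 0], [0, 0, 25, 0], [0, 0, 0, 0], [0, 0, 0, 0]]
  ]
}}

```text
time: 7.45
tcp_pos: [0.5111, -0.1577, 0.1572]
orientation: [-180.0, 0.0, 9.6]
wrist_force: [-0.2, -0.5, -0.5]
finger_gap: 0.422
grasp_force: 5.2
```

Run:
```python
from h import *
f=grab_frame("side");np.savez("side2.npz",**f);shift(510.8,-157.7,118,9.7)
cv2.imwrite("pics/c3.png",cv2.resize(f["frame"][270:400,240:360],None,fx=4.5,fy=4.5,interpolation=2))
```

```text
pos [ 511.32 -157.75  157.69] yaw 9.62 shift -0.5 -0.1 39.7 twist -0.001
```

View pics/c3.png

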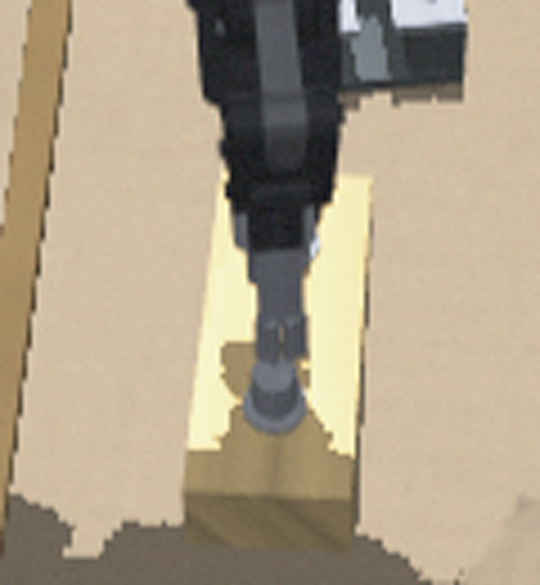

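The tongs' tips (crop 282,345) stand just above the stud's round head (crop 275,385) and line up across it.

>>> {"op": "arm_command", "data": {
  "steps": [
    [[-0.4, 0, 10, 0], [0, 0, 10, 0], [0, 0, 10, 0], [0, 0, 9, 0], [0, 0, 0, 0]]
  ]
}}

```text
time: 8.0
tcp_pos: [0.5101, -0.1576, 0.1165]
orientation: [-179.9, 0.1, 9.7]
wrist_force: [-0.5, 0.1, -0.6]
finger_gap: 0.427
grasp_force: 5.2
```

>>> {"op": "arm_command", "data": {
  "steps": [
    [[0, 0, 0, 0], [0, 0, 0, 0]]
  ]
}}

```text
time: 8.2
tcp_pos: [0.5107, -0.1578, 0.1181]
orientation: [180.0, -0.0, 9.7]
wrist_force: [0.7, 0.3, -0.4]
finger_gap: 0.428
grasp_force: 5.2
```

>>> {"op": "arm_command", "data": {
  "steps": [
    [[0, 0, 0, 0], [0, 0, 0, 0], [0, 0, 0, 0], [0, 0, 0, 0], [0, 0, 0, 0]]
  ],
  "fingers": 20
}}

```text
time: 8.7
tcp_pos: [0.5106, -0.1578, 0.118]
orientation: [180.0, -0.0, 9.7]
wrist_force: [-1.2, -0.7, 5.4]
finger_gap: 0.362
grasp_force: 59.6
```

Run:
```python
from h import *
s=get_state();print(s["finger_gap"]*85.4,s["grasp_force"],s["wrist_force"],s["moment"]);shift(511,-157.7)
```

```text
30.94446172472157 59.55845296382904 [-1.17723572 -0.72968881  5.38137322] [-0.17375842  0.447787    0.0819439 ]
pos [ 510.65 -157.85  118.  ] yaw 9.67 shift 0.4 -0.1 None twist None
```

>>> {"op": "arm_command", "data": {
  "steps": [
    [[0, 0, -10, 0], [0, 0, -15, 0], [0, 0, -20, 0], [0, 0, 0, 0], [0, 0, 0, 0]]
  ]
}}

```text
time: 9.2
tcp_pos: [0.5108, -0.1576, 0.1632]
orientation: [180.0, -0.0, 9.7]
wrist_force: [0.0, 0.9, -1.1]
finger_gap: 0.364
grasp_force: 59.8
```

Run:
```python
from fit import *
f=grab_frame("side");np.savez("side3.npz",**f);shift(523,64)
s=get_state();print(s["wrist_force"],s["finger_gap"]*85.4,s["grasp_force"])
C=cloud(f)
for a,b in((.052,.062),(.062,.069),(.069,.073),(.073,.078)): rect("side",(.48,-.185),(.54,-.13),a,b,(a,b),C)
cv2.imwrite("pics/c4.png",cv2.resize(f["frame"][270:400,240:360],None,fx=4.5,fy=4.5,interpolation=2))
t=dict(np.load("top0.npz"));C=cloud(t)
# anvil in its own frame: hole & groove from depth and colour
a=np.radians(9.75);o=np.array([.5232,.0642]);Q=C[...,:2]-o
X=Q@[np.cos(a),np.sin(a)];Y=Q@[-np.sin(a),np.cos(a)]
m=(abs(X)<.004)&(abs(Y)<.065)
y=Y[m]*1000;z=C[...,2][m]*1000;g=t["frame"].mean(-1)[m];i=np.argsort(y)
for k in i: 
    if -20<y[k]<30: print((round(y[k],1),round(z[k],1),int(g[k])),end=" ")
```

```text
pos [ 510.55 -157.63  162.71] yaw 9.67 shift 49.5 -216.4 None twist None
[ 0.23248417 -0.17050118 -1.49551857] 31.02441912596065 59.819188714027405
side (0.052, 0.062) 9 c [ 510.1 -158.7] sz [3.6 7.3] ang 71.7 mean [ 511.  -159.    60.2] zmed 60.7
side (0.062, 0.069) 8 c [ 511.5 -159.8] sz [1.7 5.3] ang 89.4 mean [ 511.6 -159.6   64. ] zmed 64.1
side (0.069, 0.073) 0 c [0. 0.] sz [0. 0.] ang 0.0 mean [nan nan nan] zmed nan
side (0.073, 0.078) 35 c [ 511.2 -159.3] sz [13.8 19. ] ang 86.1 mean [ 510.2 -160.7   75.8] zmed 75.8
(np.float64(-19.8), np.float64(28.2), 233) (np.float64(-19.4), np.float64(29.7), 230) (np.float64(-19.1), np.float64(28.1), 232) (np.float64(-18.7), np.float64(28.9), 228) (np.float64(-17.8), np.float64(28.5), 233) (np.float64(-17.4), np.float64(29.0), 231) (np.float64(-17.0), np.float64(30.4), 231) (np.float64(-16.7), np.float64(29.9), 223) (np.float64(-15.7), np.float64(30.1), 232) (np.float64(-15.5), np.float64(26.6), 230) (np.float64(-15.1), np.float64(27.9), 231) (np.float64(-14.7), np.float64(28.6), 223) (np.float64(-13.7), np.float64(28.7), 232) (np.float64
[... 2946 characters left out ...]
np.float64(24.6), np.float64(30.4), 234) (np.float64(26.0), np.float64(29.8), 233) (np.float64(26.3), np.float64(29.7), 232) (np.float64(26.6), np.float64(29.1), 233) (np.float64(28.0), np.float64(29.0), 233) (np.float64(28.3), np.float64(29.3), 233) (np.float64(28.7), np.float64(26.6), 233) (np.float64(29.0), np.float64(28.9), 226) (np.float64(30.0), np.float64(31.3), 233) fit.py:5: RuntimeWarning: Mean of empty slice.
  print(c,n,m.sum(),"c",np.round(r[0],1),"sz",np.round(r[1],1),"ang",round(r[2],1),"mean",(Q.mean(0)*1000).round(1),"zmed",round(np.median(Q[:,2])*1000,1));return Q
  ret = um.true_divide(
  return _methods._mean(a, axis=axis, dtype=dtype,
  ret = ret.dtype.type(ret / rcount)
```

View pics/c4.png

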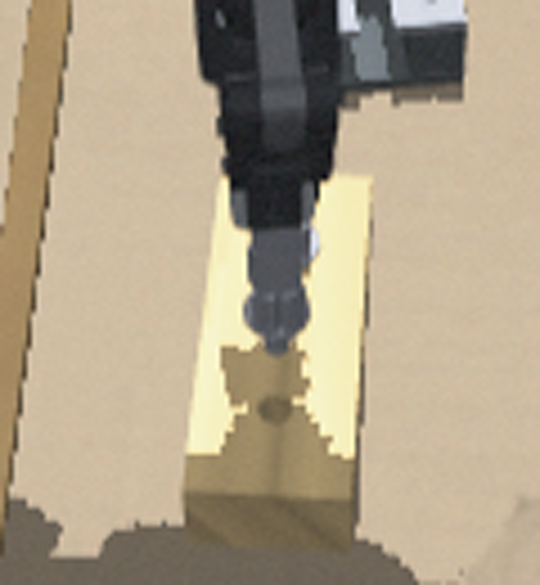

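The stud hangs upright in the tips (crop 276,320), and its bore is empty at (275,408). In the depth picture the strip's hole lies at about +15 mm along the groove. I land short of it, at +6, and slide.

>>> {"op": "arm_command", "data": {
  "steps": [
    [[0, 0, -15, 0], [8, -37, 0, 0], [8, -37, 0, 0], [8, -37, 0, 0], [8, -37, 0, 0]]
  ]
}}

```text
time: 9.75
tcp_pos: [0.5169, -0.005, 0.1773]
orientation: [-180.0, 0.1, 9.7]
wrist_force: [1.2, 0.5, -0.7]
finger_gap: 0.362
grasp_force: 59.8
```

>>> {"op": "arm_command", "data": {
  "steps": [
    [[8, -37, 0, 0], [9, -37, 0, 0], [0, 0, 0, 0], [0, 0, 15, 0], [0, 0, 0, 0]]
  ]
}}

```text
time: 10.25
tcp_pos: [0.5208, 0.0691, 0.1613]
orientation: [-180.0, 0.2, 9.7]
wrist_force: [0.7, -0.4, -0.9]
finger_gap: 0.366
grasp_force: 59.9
```

>>> {"op": "arm_command", "data": {
  "steps": [
    [[0, 0, 0, 0], [0, 0, 0, 0]]
  ]
}}

```text
time: 10.45
tcp_pos: [0.5217, 0.069, 0.1631]
orientation: [-180.0, -0.0, 9.6]
wrist_force: [0.2, -0.3, -0.2]
finger_gap: 0.366
grasp_force: 59.9
```

```bash
python3 -c "
from h import *
shift(522.2,70.1,136,9.75);print(get_state()['wrist_force'])"
```

```text
pos [521.71  68.98 163.14] yaw 9.64 shift 0.7 -1.0 27.1 twist -0.002
[ 0.23171716 -0.25315348 -0.16066338]
```

>>> {"op": "arm_command", "data": {
  "steps": [
    [[0.6, -0.5, 12, 0], [0, 0, 10, 0], [0, 0, 2, 0], [0, 0, 0, 0], [0, 0, 0, 0]]
  ]
}}

```text
time: 10.95
tcp_pos: [0.5222, 0.0699, 0.1389]
orientation: [-180.0, -0.0, 9.7]
wrist_force: [-0.2, -0.5, -0.4]
finger_gap: 0.364
grasp_force: 59.9
```

>>> {"op": "arm_command", "data": {
  "steps": [
    [[0, 0, 2, 0], [0, 0, 2, 0], [0, 0, 0, 0], [0, 0, 0, 0]]
  ]
}}

```text
time: 11.35
tcp_pos: [0.5221, 0.0699, 0.1348]
orientation: [-180.0, 0.0, 9.7]
wrist_force: [-0.0, 0.2, -1.2]
finger_gap: 0.367
grasp_force: 59.9
```

```bash
python3 -c "
from h import *
shift(522.2,70.1,130,9.75);print(get_state()['wrist_force'],get_state()['moment'])"
```

```text
pos [522.1  69.9 134.8] yaw 9.67 shift 0.1 -0.2 4.8 twist -0.001
[-0.00506623  0.21456458 -1.20761302] [-0.00625289 -0.00404206  0.00085839]
```

Past rail height (138 mm) with no contact, so the pin is in the groove. Now I press the strip about 3 mm.

>>> {"op": "arm_command", "data": {
  "steps": [
    [[0, 0, 1.5, 0], [0, 0, 1.5, 0], [0, 0, 2, 0], [0, 0, 0, 0], [0, 0, 0, 0]]
  ]
}}

```text
time: 11.85
tcp_pos: [0.5222, 0.0699, 0.1299]
orientation: [-180.0, -0.0, 9.7]
wrist_force: [-0.2, -0.5, 2.1]
finger_gap: 0.362
grasp_force: 60.1
```

```bash
python3 -c "
from h import *
shift(522.2,70.1,130,9.75)
for i in range(3):
  s=get_state();print(s['wrist_force'],s['moment'])"
```

```text
pos [522.17  69.91 129.86] yaw 9.67 shift 0.1 -0.2 -0.1 twist -0.001
[-0.18271718 -0.5491393   2.12180621] [0.01921375 0.00439074 0.05671635]
[-0.18271718 -0.5491393   2.12180621] [0.01921375 0.00439074 0.05671635]
[-0.18271718 -0.5491393   2.12180621] [0.01921375 0.00439074 0.05671635]
```

>>> {"op": "arm_command", "data": {
  "steps": [
    [[0, -1.5, 0, 0], [0, -1.5, 0, 0], [0, -1.5, 0, 0], [0, -1, 0, 0], [0, 0, 0, 0]]
  ]
}}

```text
time: 12.35
tcp_pos: [0.5211, 0.0757, 0.1297]
orientation: [-180.0, 0.0, 9.7]
wrist_force: [0.6, 0.1, -1.3]
finger_gap: 0.364
grasp_force: 59.9
```

>>> {"op": "arm_command", "data": {
  "steps": [
    [[0, -0.6, 0, 0], [0, -0.6, 0, 0], [0, -0.6, 0, 0], [0, 0, 0, 0]]
  ]
}}

```text
time: 12.75
tcp_pos: [0.5208, 0.0772, 0.1298]
orientation: [-180.0, 0.0, 9.7]
wrist_force: [0.1, 0.1, -1.4]
finger_gap: 0.367
grasp_force: 59.9
```

>>> {"op": "arm_command", "data": {
  "steps": [
    [[0, -0.5, 0, 0], [0, -0.5, 0, 0], [0, 0, 0, 0], [0, 0, 0, 0]]
  ]
}}

```text
time: 13.15
tcp_pos: [0.5207, 0.0781, 0.1298]
orientation: [-180.0, -0.0, 9.7]
wrist_force: [-0.4, -0.6, -1.2]
finger_gap: 0.364
grasp_force: 59.9
```

>>> {"op": "arm_command", "data": {
  "steps": [
    [[0, -0.5, 0, 0], [0, -0.5, 0, 0], [0, 0, 0, 0], [0, 0, 0, 0]]
  ]
}}

```text
time: 13.55
tcp_pos: [0.5205, 0.0791, 0.1298]
orientation: [-180.0, 0.0, 9.7]
wrist_force: [0.1, -0.6, -1.6]
finger_gap: 0.362
grasp_force: 59.9
```

Run:
```python
from h import *
f=grab_frame("side");np.savez("side4.npz",**f);shift(520.7,79)
s=get_state();print(s["wrist_force"],s["moment"])
cv2.imwrite("pics/c5.png",cv2.resize(f["frame"][190:310,260:380],None,fx=5,fy=5,interpolation=2))
```

```text
pos [520.54  79.08 129.83] yaw 9.68 shift 0.1 0.1 None twist None
[ 0.52365932 -0.45682106 -1.1927477 ] [-0.03487864 -0.00814443  0.02294271]
```

View pics/c5.png

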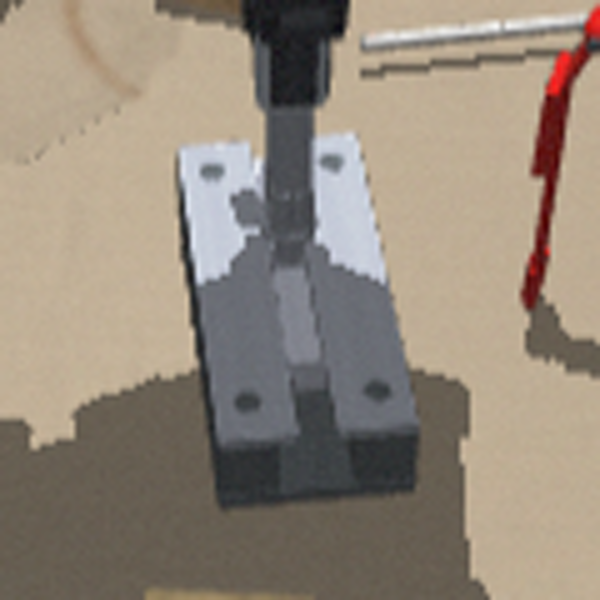

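The tongs are at +15 mm along the groove, over the hole seen earlier, and the strip's push has gone. I press down gently to check that the pin is in.

>>> {"op": "arm_command", "data": {
  "steps": [
    [[0, 0, 1, 0], [0, 0, 1, 0], [0, 0, 1, 0], [0, 0, 0, 0], [0, 0, 0, 0]]
  ]
}}

```text
time: 14.1
tcp_pos: [0.5205, 0.0791, 0.1268]
orientation: [-180.0, 0.0, 9.7]
wrist_force: [0.4, -0.8, -1.8]
finger_gap: 0.361
grasp_force: 59.9
```

```bash
python3 -c "
from h import *
shift(520.7,79,122);s=get_state();print(s['wrist_force'],s['moment'])"
```

```text
pos [520.55  79.06 126.8 ] yaw 9.67 shift 0.1 0.1 4.8 twist None
[ 0.43512126 -0.82549237 -1.77327375] [-0.05099778 -0.06907012 -0.01764123]
```

>>> {"op": "arm_command", "data": {
  "steps": [
    [[0, 0.8, 0, 0], [0, 0, 1, 0], [0, 0, 1, 0], [0, 0, 1, 0], [0, 0, 0, 0]]
  ]
}}

```text
time: 14.6
tcp_pos: [0.5206, 0.0783, 0.1236]
orientation: [-180.0, 0.0, 9.7]
wrist_force: [0.1, -0.4, -0.4]
finger_gap: 0.363
grasp_force: 59.9
```

>>> {"op": "arm_command", "data": {
  "steps": [
    [[0, 0, 0.5, 0], [0, 0, 0, 0]]
  ]
}}

```text
time: 14.8
tcp_pos: [0.5207, 0.0783, 0.1233]
orientation: [-180.0, 0.0, 9.7]
wrist_force: [0.2, -0.5, -1.1]
finger_gap: 0.36
grasp_force: 59.9
```

>>> {"op": "arm_command", "data": {
  "steps": [
    [[0, 0, 0.4, 0], [0, 0, 0, 0]]
  ]
}}

```text
time: 15.0
tcp_pos: [0.5207, 0.0783, 0.1229]
orientation: [-180.0, -0.0, 9.7]
wrist_force: [0.9, 0.2, -1.3]
finger_gap: 0.365
grasp_force: 59.9
```

>>> {"op": "arm_command", "data": {
  "steps": [
    [[0, 0, 0.4, 0], [0, 0, 0, 0]]
  ]
}}

```text
time: 15.2
tcp_pos: [0.5207, 0.0783, 0.1225]
orientation: [-180.0, 0.0, 9.7]
wrist_force: [1.0, -0.5, -0.3]
finger_gap: 0.359
grasp_force: 59.9
```

>>> {"op": "arm_command", "data": {
  "steps": [
    [[0, 0, 0.4, 0], [0, 0, 0, 0]]
  ]
}}

```text
time: 15.4
tcp_pos: [0.5207, 0.0783, 0.1221]
orientation: [-180.0, -0.0, 9.7]
wrist_force: [-0.8, -0.8, -1.3]
finger_gap: 0.369
grasp_force: 59.9
```

>>> {"op": "arm_command", "data": {
  "steps": [
    [[0, 0, 0.3, 0], [0, 0, 0, 0]]
  ]
}}

```text
time: 15.6
tcp_pos: [0.5207, 0.0783, 0.1219]
orientation: [-180.0, -0.0, 9.7]
wrist_force: [-1.6, -0.6, 2.7]
finger_gap: 0.366
grasp_force: 60.4
```

>>> {"op": "arm_command", "data": {
  "steps": [
    [[0, 0, 0.15, 0], [0, 0, 0, 0]]
  ]
}}

```text
time: 15.8
tcp_pos: [0.5208, 0.0783, 0.1218]
orientation: [-180.0, -0.0, 9.7]
wrist_force: [-0.7, -1.0, 5.0]
finger_gap: 0.363
grasp_force: 60.5
```

The flange is on the rails at about 6 N. I open to the carrying width and lift off straight up.

>>> {"op": "arm_command", "data": {
  "steps": [
    [[0, 0, 0, 0], [0, 0, 0, 0], [0, 0, 0, 0], [0, 0, 0, 0]]
  ],
  "fingers": 36
}}

```text
time: 16.2
tcp_pos: [0.5207, 0.0783, 0.1216]
orientation: [-180.0, 0.0, 9.7]
wrist_force: [0.4, -0.4, -0.7]
finger_gap: 0.42
grasp_force: 5.2
```

>>> {"op": "arm_command", "data": {
  "steps": [
    [[0, 0, -3, 0], [0, 0, -7, 0], [0, 0, -15, 0], [0, 0, -20, 0], [0, 0, 0, 0]]
  ]
}}

```text
time: 16.7
tcp_pos: [0.5215, 0.0784, 0.1691]
orientation: [-180.0, -0.2, 9.7]
wrist_force: [0.5, -0.2, -1.8]
finger_gap: 0.421
grasp_force: 5.2
```

>>> {"op": "arm_command", "data": {
  "steps": [
    [[0, 0, -25, 0], [0, 0, -30, 0], [0, 0, 0, 0], [0, 0, 0, 0]]
  ]
}}

```text
time: 17.1
tcp_pos: [0.5207, 0.0784, 0.2218]
orientation: [-180.0, -0.0, 9.7]
wrist_force: [-0.3, -0.5, -0.7]
finger_gap: 0.424
grasp_force: 5.2
```

Run:
```python
from fit import *
shift(499.1,285.9,222,-16.7)
f=grab_frame("side");np.savez("side5.npz",**f);C=cloud(f)
P=C[...,2]
m=(abs(C[...,0]-.5207)<.02)&(abs(C[...,1]-.0785)<.02)&(P>.036)&(P<.09)
Q=C[m];print(m.sum(),Q.min(0),Q.max(0),Q.mean(0))
for a,b in((.035,.0395),(.045,.058)):rect("s",(.50,.05),(.545,.105),a,b,(a,b),C)
W=np.hstack([cv2.resize(f["frame"][190:310,280:360],None,fx=5,fy=5,interpolation=2),cv2.resize(f["frame"][150:270,280:360],None,fx=5,fy=5,interpolation=2)])
cv2.imwrite("pics/c6.png",W[:600,:800])
```

```text
pos [520.69  78.36 221.79] yaw 9.68 shift 13.6 -208.2 -0.2 twist 0.46
90 [0.51220319 0.07022187 0.03600903] [0.53094536 0.08704597 0.05402187] [0.52148431 0.07623641 0.04627354]
s (0.035, 0.0395) 34 c [522.9  81.5] sz [40.9 21.8] ang 33.0 mean [520.7  76.1  36.2] zmed 35.8
s (0.045, 0.058) 54 c [522.2  79.2] sz [14.5 11.9] ang 68.7 mean [521.6  77.4  50.2] zmed 50.7
```

View pics/c6.png

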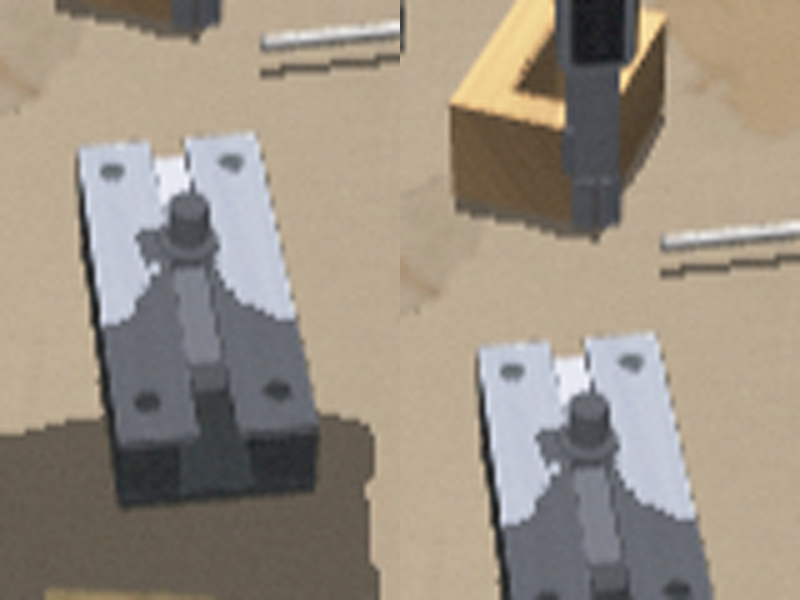

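The stud stands upright on the rails (crop 190,225). Its head top measures 53-54 mm, as it should when seated. Now the tongs go back.

>>> {"op": "arm_command", "data": {
  "steps": [
    [[2.7, -41.6, 0, 0], [2.7, -41.6, 0, 0], [2.7, -41.6, 0, 0], [2.7, -41.6, 0, 0], [2.7, -41.6, 0, 0]]
  ]
}}

```text
time: 17.65
tcp_pos: [0.4983, 0.2871, 0.2206]
orientation: [180.0, 0.1, 9.7]
wrist_force: [0.3, 0.4, -1.4]
finger_gap: 0.421
grasp_force: 5.2
```

>>> {"op": "arm_command", "data": {
  "steps": [
    [[0, 0, 0, 0.092], [0, 0, 0, 0.092], [0, 0, 0, 0.092], [0, 0, 0, 0.092], [0, 0, 0, 0.092]]
  ]
}}

```text
time: 18.15
tcp_pos: [0.4988, 0.2854, 0.2206]
orientation: [179.9, 0.1, -16.9]
wrist_force: [0.4, -0.2, -1.6]
finger_gap: 0.417
grasp_force: 5.2
```

>>> {"op": "arm_command", "data": {
  "steps": [
    [[0, 0, 20, 0], [0, 0, 20, 0], [0, 0, 0, 0], [0, 0, 0, 0]]
  ]
}}

```text
time: 18.55
tcp_pos: [0.499, 0.2854, 0.1815]
orientation: [180.0, 0.0, -16.7]
wrist_force: [0.4, 0.2, -0.4]
finger_gap: 0.428
grasp_force: 5.2
```

```bash
python3 -c "
from h import *
shift(499.1,285.9,88,-16.7)"
```

```text
pos [499.   285.42 181.5 ] yaw -16.69 shift -0.0 -0.5 93.5 twist 0.0
```

>>> {"op": "arm_command", "data": {
  "steps": [
    [[0, -0.5, 20, 0], [0, 0, 20, 0], [0, 0, 10, 0], [0, 0, 0, 0], [0, 0, 0, 0]]
  ]
}}

```text
time: 19.05
tcp_pos: [0.4996, 0.2861, 0.1326]
orientation: [-180.0, -0.0, -16.7]
wrist_force: [0.5, -0.5, -0.7]
finger_gap: 0.42
grasp_force: 5.2
```

>>> {"op": "arm_command", "data": {
  "steps": [
    [[0, 0, 4, 0], [0, 0, 4, 0], [0, 0, 4, 0], [0, 0, 0, 0]]
  ]
}}

```text
time: 19.45
tcp_pos: [0.499, 0.286, 0.1192]
orientation: [180.0, 0.0, -16.7]
wrist_force: [-0.1, -0.6, -0.4]
finger_gap: 0.426
grasp_force: 5.2
```

>>> {"op": "arm_command", "data": {
  "steps": [
    [[0, 0, 7, 0], [0, 0, 7, 0], [0, 0, 7, 0], [0, 0, 6, 0], [0, 0, 0, 0]]
  ]
}}

```text
time: 19.95
tcp_pos: [0.4989, 0.2859, 0.0917]
orientation: [180.0, 0.1, -16.7]
wrist_force: [0.7, 0.7, -0.6]
finger_gap: 0.421
grasp_force: 5.2
```

>>> {"op": "arm_command", "data": {
  "steps": [
    [[0, 0, 1.5, 0], [0, 0, 1.5, 0], [0, 0, 0, 0], [0, 0, 0, 0]]
  ]
}}

```text
time: 20.35
tcp_pos: [0.4992, 0.2861, 0.0898]
orientation: [-180.0, -0.0, -16.7]
wrist_force: [-0.8, -0.1, 0.2]
finger_gap: 0.422
grasp_force: 5.2
```

>>> {"op": "arm_command", "data": {
  "steps": [
    [[0, 0, 0.8, 0], [0, 0, 0, 0], [0, 0, 0, 0]]
  ]
}}

```text
time: 20.65
tcp_pos: [0.4992, 0.2861, 0.0889]
orientation: [-180.0, 0.0, -16.7]
wrist_force: [0.0, -0.2, -1.4]
finger_gap: 0.417
grasp_force: 5.2
```

>>> {"op": "arm_command", "data": {
  "steps": [
    [[0, 0, 0.8, 0], [0, 0, 0, 0], [0, 0, 0, 0]]
  ]
}}

```text
time: 20.95
tcp_pos: [0.4992, 0.2861, 0.0881]
orientation: [-180.0, 0.0, -16.7]
wrist_force: [0.0, 0.1, -0.7]
finger_gap: 0.421
grasp_force: 5.2
```

>>> {"op": "arm_command", "data": {
  "steps": [
    [[0, 0, 0.7, 0], [0, 0, 0, 0], [0, 0, 0, 0]]
  ]
}}

```text
time: 21.25
tcp_pos: [0.4992, 0.2861, 0.0875]
orientation: [-180.0, -0.0, -16.7]
wrist_force: [-0.0, 0.0, 2.1]
finger_gap: 0.422
grasp_force: 5.2
```

>>> {"op": "arm_command", "data": {
  "steps": [
    [[0, 0, 0, 0], [0, 0, 0, 0], [0, 0, 0, 0], [0, 0, 0, 0], [0, 0, 0, 0]]
  ],
  "fingers": 50
}}

```text
time: 21.75
tcp_pos: [0.4992, 0.2861, 0.0874]
orientation: [-180.0, 0.0, -16.7]
wrist_force: [0.4, -0.3, -0.3]
finger_gap: 0.582
grasp_force: 0.0
```

>>> {"op": "arm_command", "data": {
  "steps": [
    [[0, 0, 0, 0], [0, 0, 0, 0]]
  ],
  "fingers": 70
}}

```text
time: 21.95
tcp_pos: [0.4992, 0.2861, 0.0874]
orientation: [-180.0, 0.0, -16.7]
wrist_force: [-0.4, 0.3, 0.7]
finger_gap: 0.817
grasp_force: 0.0
```

>>> {"op": "arm_command", "data": {
  "steps": [
    [[0, 0, -20, 0], [0, 0, -30, 0], [0, 0, -40, 0], [0, 0, -40, 0], [0, 0, -20, 0]]
  ]
}}

```text
time: 22.45
tcp_pos: [0.4998, 0.2862, 0.2406]
orientation: [-179.9, -0.1, -16.7]
wrist_force: [-0.9, 0.1, -0.5]
finger_gap: 0.819
grasp_force: 0.0
```

>>> {"op": "arm_command", "data": {
  "steps": [
    [[-45, 0, 0, 0], [-45, 0, 0, 0], [-45, 0, 0, 0], [0, 0, 0, 0], [0, 0, 0, 0]]
  ]
}}

```text
time: 22.95
tcp_pos: [0.3695, 0.3253, 0.2377]
orientation: [-180.0, -0.0, -16.6]
wrist_force: [-0.1, 0.0, -0.6]
finger_gap: 0.813
grasp_force: 0.0
```

Run:
```python
from fit import *
f=grab_frame("side");t=grab_frame("top");C=cloud(f);D=cloud(t)
for c,C in(("side",C),("top",D)):
    rect(c,(.47,.25),(.53,.32),.115,.134,"bow",C);rect(c,(.47,.25),(.53,.32),.06,.106,"cheeks",C)
    rect(c,(.50,.05),(.545,.105),.045,.058,"stud",C)
W=np.hstack([cv2.resize(f["frame"][110:290,270:370],(333,600),interpolation=2),cv2.resize(t["frame"][200:300,190:340],None,fx=3,fy=3,interpolation=2).repeat(1,0)[:300].copy().repeat(2,0)[:600]])
cv2.imwrite("pics/c7.png",W[:,:783])
```

```text
side bow 106 c [499.4 284.7] sz [21.  17.6] ang 75.8 mean [499.4 281.3 125.8] zmed 127.5
side cheeks 327 c [498.4 283.5] sz [40.1 23.6] ang 75.4 mean [499.3 277.7  86.3] zmed 87.2
side stud 52 c [521.5  78.9] sz [11.8 14.1] ang 5.8 mean [521.6  77.6  50.3] zmed 51.0
top bow 91 c [500.  285.3] sz [18.8 17.4] ang 76.0 mean [499.3 284.5 128.9] zmed 130.8
top cheeks 87 c [499.8 285.4] sz [38.3 21.2] ang 73.7 mean [496.3 275.5  92.6] zmed 93.6
top stud 37 c [521.5  79.9] sz [12.4 12.6] ang 25.5 mean [521.6  79.7  52.5] zmed 52.7
```

View pics/c7.png

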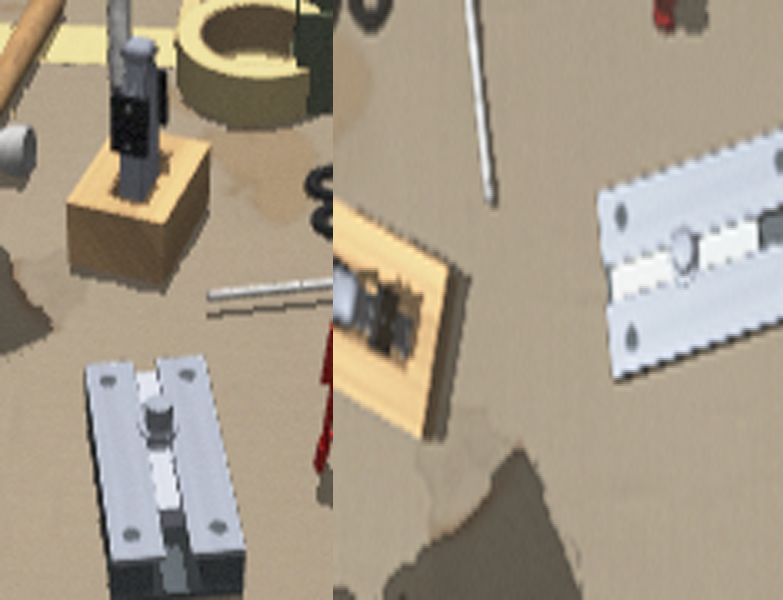

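The tongs stand upright in the stand (140,110), within about a millimetre of their first pose. The stud is seated upright in the groove (158,420).

```bash
python3 -c "
from workcell import *
print(finish_job())"
```

```text
the job is handed in; nothing more can be done
None
```

The job is handed in at about 23 s: the round stud is seated upright in the hole with its flange on the rails (pressed with about 6 N), the tongs are back upright in their stand, and I touched nothing else.

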